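Shim the workpiece height under the ring-light camera

ROBOT

A 6-joint arm with a two-finger parallel gripper is mounted at the origin on the work surface. World frame = base frame: x ahead of the robot, y to its left, z up, the work surface at z = 0. Lengths are in m, angles in rad, forces in N, time in s.
With the tool pointing down it reaches from about 0.3 to 0.875 m from the base axis. Payload 6.4 kg.
Tool frame: the origin (TCP) lies at the centre of the arm's flange, where the gripper is bolted on; the fingertips stand 173 mm ahead of it and the grasp point (between the pads) lies 155 mm ahead of it; z points along the fingers, y is the line along which they close (so a half turn about z gives the same grasp; the last joint's range is limited). The gripper opens to 85 mm and grips with 20 to 120 N. Pads are 22 mm wide; open, the fingers measure 114 mm over their backs; the gripper's body (76 mm by 85 mm) begins 54 mm behind the grasp point. The pads swing forward as they close: fully open they stand 13 mm farther back than shut.
Start: joints at [1.007, 0.181, 1.607, -0, 1.354, -0.206], TCP at [0.201, 0.539, 0.405] pointing down, gripper open.
Joint ranges: [-2.99, 2.99], [-0.89, 2.07], [0.3, 2.58], [-1.14, 4.28], [0, 2.63], [-3.12, 3.12]. Speed limits (rad/s): [2.57, 2.57, 3.01, 3.14, 3.14, 3.14].

INTERFACE

Orientations are given as a unit quaternion [w, x, y, z].
In Python, from bench import get_obs, camera, get_calibration, hand_in gives the robot as it stands. The module is installed in compiled form; this text tells all that it offers.
- The arm moves only by the tool drive_tool, never from a script. Its argument "increments" is a list of rows, each a list of 2 entries, a list of its own where there are three numbers: the shift along the tool's x, y, z normalised to -1 to 1, where 1 is 250 mm, then the turn about the tool's z normalised to -1 to 1, where 1 is 90 degrees. A call has exactly 8 rows; each row is the pose to reach, as a shift and turn from the pose commanded when the call began, along the tool's axes at that moment; what a row does not reach only later rows make up. A row lasts 1/8 s, in which the tool goes at most 62.5 mm and 10.7 degrees, less where a joint would pass 70% of its speed; a pose out of reach is approached as far as the arm can. A call with a number of a shift or a turn outside -1 to 1 is refused whole. A call with a gripper value outside its range is refused whole. "claw" is the closure, from 0 (fully open) to 1 (shut), set as the call begins (left out, the last holds). The fingers move at their own pace and stop on an object; the grip force is fixed at half the most. Time passes only in rows, so rows that repeat a pose let the fingers close, or fill a call up. It gives the time, the measured TCP pose, the force and the opening at its end, in the units of the state.
- get_obs(): the state, without advancing time (a new reading comes with each control period).
- camera(name): name is "scene" or "top"; returns the picture (400x640x3 uint8, blue, green, red); there is no depth.
- get_calibration(name): a dict with "K" (3x3 intrinsics, pixels), "origin" and "orientation" of the camera in the world. Camera axes: x right, y down, z forward; pixel columns grow to the right and rows downward; lengths in m; the calibration is good to about 2 mm. A picture is of the moment at which its call begins. get_calibration takes no time and is no camera call.
- hand_in(): hands the job in, once; it reports no verdict.
The state is a dict: "time_s": time; "q": joint angles; "dq": joint speeds; "joint_efforts": joint torques, N m; "eef_pos": TCP position; "eef_rot": TCP orientation; "wrist_force": force on the tool from outside, world axes, zero at the start; "torque": the same for the moment, N m; "opening": opening from 0.0 (shut) to 1.0 (fully open).
Only numpy, scipy, OpenCV 4.12 (cv2) and the standard library are available. Lean on these libraries where they do the work, as an engineer would, in place of code of your own. Each camera call takes 0.05 s, during which the arm holds its last target. There are 200 camera calls.

TASK

Build up the spacer plates on the pedestal under the ring-light camera until the top of the stack is flush with the top of the gauge post standing right behind that pedestal, and no higher. Take plates from the two tipping nests (press the plate's far end down so that its near end comes up, then lift it out) and lay each gently and squarely on the plates already there. Leave any plate you do not need in its nest, do not touch the camera, and leave the other things where they are.

Things in the scene. Friction and masses are not known exactly. Their poses are not given: they have to be found in the camera images.
- stand_pad (a point): centre of the top of the camera stand's pedestal, a fixed aluminium block 110 mm long (x) by 36 mm wide (y), top 40 mm above the table. x points along it away from the robot, z up. Plates lie lengthwise along x, centred here. The stand's 8 mm base reaches from 105 mm before to 165 mm beyond, 55 mm to each side; a column rises 145 mm beyond, 40 mm to +y.
- camera: ring-light camera fixed over the pedestal. Origin: under the pedestal's centre, at table height. The black ring is 116 mm across, centred 12 mm beyond the pedestal's centre, its underside 185 mm above the table: no room for an upright gripper. Come in from the robot's side, gripper leaning back about 35 degrees, holding the plate level by the sides of its near end.
- plate_base_mid (a point): dark grey plastic spacer plate, 120 mm long (its x) by 60 mm wide (its y) by 20 mm thick (its z), about 0.2 kg. The point is its centre, half-way up. It already lies on the pedestal at the start.
- plate_a_mid (a point): dark grey plastic spacer plate, 120 mm long (its x) by 60 mm wide (its y) by 20 mm thick (its z), about 0.2 kg. The point is its centre, half-way up. Starts in nest_a.
- plate_b_mid (a point): dark grey plastic spacer plate, 120 mm long (its x) by 60 mm wide (its y) by 20 mm thick (its z), about 0.2 kg. The point is its centre, half-way up. Starts in nest_b.
- nest_a: open aluminium box fixed to the table, 148 x 78 mm, 67 mm high, 6 mm walls, holding plate_a on a rocker. Origin: centre of its underside; x runs from the high end wall (robot side) to the far end, whose wall is low (30 mm); z up. The plate lies level, centred, its top 68 mm above the table, 3 mm from the side walls: no room for fingers. The rocker's crosswise axle is at mid-length, 44 mm up.
- nest_b: open aluminium box fixed to the table, 148 x 78 mm, 67 mm high, 6 mm walls, holding plate_b on a rocker. Origin: centre of its underside; x runs from the high end wall (robot side) to the far end, whose wall is low (30 mm); z up. The plate lies level, centred, its top 68 mm above the table, 3 mm from the side walls: no room for fingers. The rocker's crosswise axle is at mid-length, 44 mm up.
- press_a (a point): where to press plate_a: fixed point of the nest, 48 mm beyond its middle, 68 mm above the table. Pressed here (5 to 8 N, sinking about 28 mm) the rocker and plate tip 35 degrees (0.61 rad) to a stop, and the stiff axle keeps them so. The near end then stands above the rim, rising 0.7 mm per mm towards the robot, and can be gripped across its 60 mm width. A lip stops the plate sliding off.
- press_b (a point): where to press plate_b: fixed point of the nest, 48 mm beyond its middle, 68 mm above the table. Pressed here (5 to 8 N, sinking about 28 mm) the rocker and plate tip 35 degrees (0.61 rad) to a stop, and the stiff axle keeps them so. The near end then stands above the rim, rising 0.7 mm per mm towards the robot, and can be gripped across its 60 mm width. A lip stops the plate sliding off.
- gauge_short_top (a point): plain round steel gauge post, fixed, 80 mm high from the table to its flat top, 24 mm across, on a 40 mm foot. The point is the centre of its top. Of the two gauges the one that counts stands at the camera stand, 95 mm beyond the pedestal's centre as seen from the robot; the other is parked at the right of the table.
- gauge_tall_top (a point): plain round steel gauge post, fixed, 100 mm high from the table to its flat top, 24 mm across, on a 40 mm foot. The point is the centre of its top. Of the two gauges the one that counts stands at the camera stand, 95 mm beyond the pedestal's centre as seen from the robot; the other is parked at the right of the table.
- sensor_block: black sensor block, 70 x 45 x 40 mm; origin under its middle. Bystander, to be left alone.
- driver: screwdriver, 150 mm long, lying. Bystander, to be left alone.
- spray_can: can, 52 mm across, 140 mm high; origin under its middle. Bystander, to be left alone.
- barrel_sensor: brass barrel sensor on a steel angle, about 60 mm high; origin under its middle. Bystander, to be left alone.
Mind the look-alikes: they are no part of the job. What is shaped like the part that bears plate_a_mid but purple is not meant.

How it is judged:
By the outcome, as a careful person would: the job done as asked, in the order asked, and still so for the second after the job is handed in, with the robot touching nothing.
It also fails if it takes over 72 s, if anything falls off the work surface, if the arm or the gripper's body presses on something with over 40 N, if the wrist force passes 120 N, or if a joint passes its speed limit or range.

## Working session

There is one attempt and no reset: what is moved stays moved. The work goes in short steps, Python scripts to look and compute and a tool call to move; the robot and the scene stay as the last step left them, time stands still between calls to the robot, and variables do not carry over. Pictures are saved under pics/ and viewed, on a budget of 10 in all, crops included, one or two more only if the job needs it, and the job is handed in when it is done.

Besides the shell and the picture viewer there is one more tool, called after "Emit:" as a command line: name --argument value ..., lists and objects as JSON in quotes. drive_tool: Moves the arm, as the interface text tells. Its arguments: {"type":"object","properties":{"increments":{"type":"array","items":{"type":"array"}},"claw":{"type":"number"}},"required":["increments"]}

```bash
mkdir -p pics; python3 - <<'E'
from bench import *
import cv2,numpy as np
np.set_printoptions(precision=4,suppress=True)
o=get_obs();print(o)
for n in("scene","top"):
    cv2.imwrite(f"pics/{n}0.png",camera(n));c=get_calibration(n);print(n,c)
E
```

```text
{'time_s': 0.0, 'q': array([ 1.0067,  0.1815,  1.608 ,  0.    ,  1.3538, -0.2063]), 'dq': array([ 0.    ,  0.0004,  0.0016, -0.0012, -0.0014,  0.001 ]), 'joint_efforts': array([  0.0011, -44.4867, -35.1338,  -0.0002,   0.0094,   0.    ]), 'eef_pos': array([0.2012, 0.5384, 0.4038]), 'eef_rot': array([-0.0003,  0.1779,  0.984 , -0.0008]), 'wrist_force': array([0.0277, 0.6535, 0.0624]), 'torque': array([-0.0235, -0.0135,  0.0416]), 'opening': 0.997112086419979}
scene {'K': array([[397.6023,   0.    , 312.5976],
       [  0.    , 397.6023, 201.5275],
       [  0.    ,   0.    ,   1.    ]]), 'origin': array([1.2995, 0.4384, 0.6392]), 'orientation': array([-0.2533,  0.4407,  0.7526, -0.4185])}
top {'K': array([[428.3028,   0.    , 325.2728],
       [  0.    , 428.3028, 196.337 ],
       [  0.    ,   0.    ,   1.    ]]), 'origin': array([0.3559, 0.026 , 1.3126]), 'orientation': array([ 0.0412, -0.7021,  0.7093, -0.0477])}
```

View pics/scene0.png

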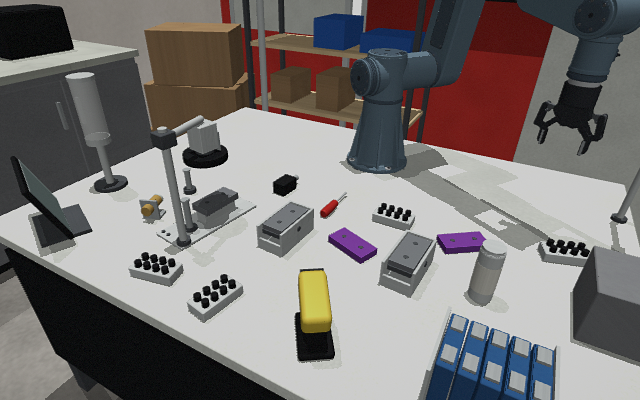

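View pics/top0.png

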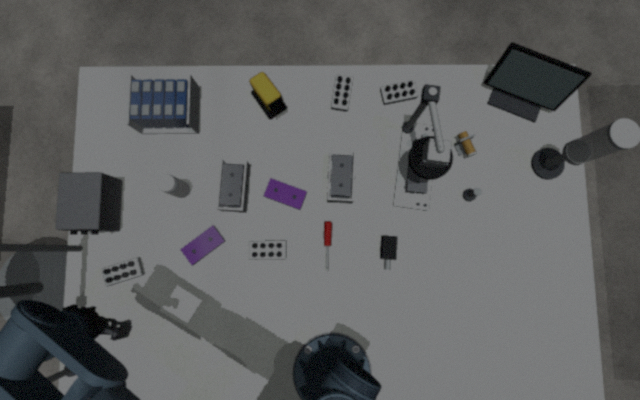

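```bash
cat >h.py <<'E'
import numpy as np,cv2
from bench import *
from scipy.spatial.transform import Rotation as R
np.set_printoptions(precision=4,suppress=True)
def rot(q): return R.from_quat(np.roll(q,-1)).as_matrix()
C={n:get_calibration(n) for n in("scene","top")}
def ray(n,p):
    c=C[n];d=rot(c["orientation"])@np.linalg.solve(c["K"],[p[0],p[1],1.]);return c["origin"],d
def onz(n,p,z):
    o,d=ray(n,p);return o+d*(z-o[2])/d[2]
def proj(n,P):
    c=C[n];v=c["K"]@(rot(c["orientation"]).T@(np.asarray(P,float)-c["origin"]));return v[:2]/v[2]
def crop(im,x0,x1,y0,y1,s): return cv2.resize(im[y0:y1,x0:x1],None,fx=s,fy=s,interpolation=cv2.INTER_CUBIC)
E
python3 - <<'E'
from h import *
s=cv2.imread("pics/scene0.png");t=cv2.imread("pics/top0.png")
a=crop(s,130,270,160,260,5);b=np.clip(crop(t,385,485,80,215,4)*1.8,0,255).astype(np.uint8)
c=np.clip(crop(t,210,370,140,220,5)*1.8,0,255).astype(np.uint8)
cv2.imwrite("pics/c1.png",a)
W=np.zeros((600,800,3),np.uint8);b=cv2.resize(b,None,fx=1,fy=1);W[:540,:400]=b
W[:,400:]=0;c=crop(t,215,255,150,220,5);W[:350,400:600]=np.clip(c*1.8,0,255);c=crop(t,322,362,145,210,5);W[:325,600:800]=np.clip(c*1.8,0,255)
cv2.imwrite("pics/c2.png",W)
E
```

```text
(no output)
```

View pics/c1.png

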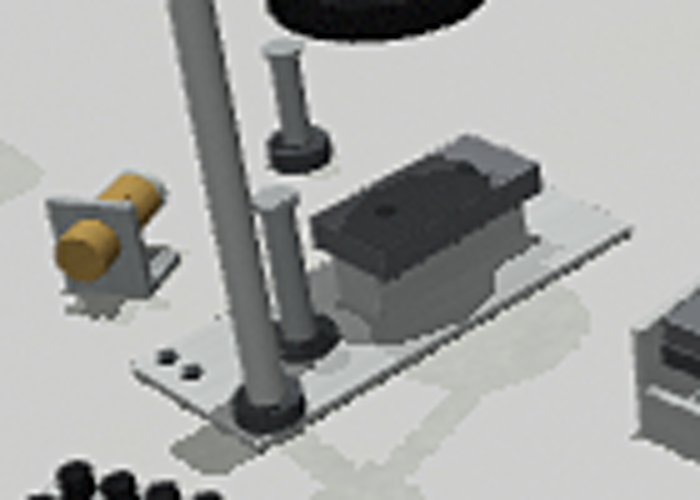

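View pics/c2.png

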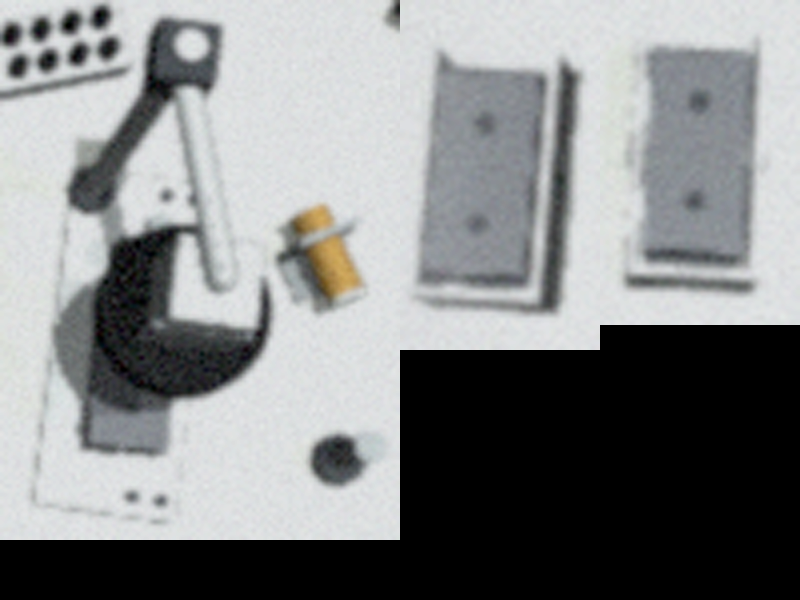

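```bash
python3 - <<'E'
from h import *
S=lambda x,y:(130+(x-2)/5,160+(y-2)/5); T=lambda x,y:(385+(x-1.5)/4,80+(y-1.5)/4)
p=lambda *a:print(*a)
p("base S",*[onz("scene",S(*q),.008) for q in((630,232),(262,448),(135,368))])
p("base T",*[onz("top",T(*q),.008) for q in((33,505),(168,522),(78,140))])
cs=[onz("scene",S(*q),.06) for q in((472,135),(541,170),(386,248),(313,217))]
p("plate S",*cs,"c",np.mean(cs,0))
p("plate T",*[onz("top",T(*q),.06) for q in((82,444),(168,449))])
for nm,top,foot in(("stand",(279,199),(304,340)),("parked",(284,48),(299,156))):
    for z in(.08,.1):p(nm,z,onz("scene",S(*top),z),"foot",onz("scene",S(*foot),.004),onz("scene",S(*foot),.012))
for z in(.08,.1):p("parked T",z,onz("top",T(370,446),z),onz("top",T(338,460),.005))
t=cv2.imread("pics/top0.png")
# nest plate tops z=.068
for nm,x0,x1,y0,y1 in(("L",215,255,150,220),("R",322,362,145,210)):
    g=cv2.GaussianBlur(t[y0:y1,x0:x1],(0,0),.7).mean(2)
    m=((g>50)&(g<110)).astype(np.uint8); m=cv2.morphologyEx(m,cv2.MORPH_OPEN,np.ones((5,5),np.uint8));m=cv2.morphologyEx(m,cv2.MORPH_CLOSE,np.ones((5,5),np.uint8))
    c=max(cv2.findContours(m,0,2)[0],key=cv2.contourArea);r=cv2.minAreaRect(c)
    b=cv2.boxPoints(r)+[x0,y0];P=np.array([onz("top",q,.068) for q in b]);p(nm,r,P,"c",P.mean(0))
X=lambda x,y:(215+(x-402)/5,150+(y-2)/5);Y=lambda x,y:(322+(x-602)/5,145+(y-2)/5)
for nm,qs in(("L",[X(*q) for q in((442,70),(546,73),(528,286),(418,278))]),("R",[Y(*q) for q in((648,48),(754,48),(747,262),(643,255))])):
    P=np.array([onz("top",q,.068) for q in qs]);p(nm,P,"c",P.mean(0),"ax",np.degrees(np.arctan2(*( (P[0]+P[1]-P[2]-P[3])[1::-1]))))
for n in("scene","top"):p(n,[proj(n,q) for q in((0.5,.1,0),(.5,.1,.1))])
E
```

```text
base S [ 0.4988 -0.1887  0.008 ] [ 0.7593 -0.2282  0.008 ] [ 0.7423 -0.3364  0.008 ]
base T [ 0.4893 -0.194   0.008 ] [ 0.4752 -0.2972  0.008 ] [ 0.7779 -0.2384  0.008 ]
plate S [ 0.5234 -0.2815  0.06  ] [ 0.5357 -0.2208  0.06  ] [ 0.6436 -0.2409  0.06  ] [ 0.6393 -0.2971  0.06  ] c [ 0.5855 -0.2601  0.06  ]
plate T [ 0.529  -0.2229  0.06  ] [ 0.5246 -0.2865  0.06  ]
stand 0.08 [ 0.6574 -0.3006  0.08  ] foot [ 0.6743 -0.2816  0.004 ] [ 0.6821 -0.2725  0.012 ]
stand 0.1 [ 0.6804 -0.2742  0.1   ] foot [ 0.6743 -0.2816  0.004 ] [ 0.6821 -0.2725  0.012 ]
parked 0.08 [ 0.5226 -0.4273  0.08  ] foot [ 0.5247 -0.4281  0.004 ] [ 0.5344 -0.4172  0.012 ]
parked 0.1 [ 0.5504 -0.3964  0.1   ] foot [ 0.5247 -0.4281  0.004 ] [ 0.5344 -0.4172  0.012 ]
parked T 0.08 [ 0.5227 -0.4291  0.08  ] [ 0.5222 -0.4314  0.005 ]
parked T 0.1 [ 0.52   -0.4217  0.1   ] [ 0.5222 -0.4314  0.005 ]
L ((17.15172576904297, 37.17931365966797), (26.74064826965332, 49.49510955810547), 4.763640880584717) [[0.4741 0.3298 0.068 ]
 [0.6202 0.3207 0.068 ]
 [0.6128 0.2421 0.068 ]
 [0.4668 0.2523 0.068 ]] c [0.5435 0.2862 0.068 ]
R ((18.5, 33.5), (49.0, 25.0), 90.0) [[ 0.6397  0.0041  0.068 ]
 [ 0.6391 -0.0701  0.068 ]
 [ 0.4928 -0.0673  0.068 ]
 [ 0.4935  0.0058  0.068 ]] c [ 0.5663 -0.0319  0.068 ]
L [[0.6136 0.3143 0.068 ]
 [0.6112 0.253  0.068 ]
 [0.4849 0.2619 0.068 ]
 [0.4902 0.326  0.068 ]] c [0.55   0.2888 0.068 ] ax -4.681286659614788
R [[ 0.639  -0.0054  0.068 ]
 [ 0.6385 -0.0683  0.068 ]
 [ 0.5105 -0.0618  0.068 ]
 [ 0.5153 -0.0009  0.068 ]] c [ 0.5758 -0.0341  0.068 ] ax -2.501279856957448
scene [array([343.1419, 237.2161]), array([345.1868, 205.7352])]
top [array([297.068 , 203.6384]), array([295.0782, 199.8258])]
```

```bash
cat >>h.py <<'E'
def fr(c,yaw):
    a=np.radians(yaw);u=np.array([np.cos(a),np.sin(a),0]);v=np.array([-np.sin(a),np.cos(a),0]);return np.array([*c[:2],0.]),u,v
NL=((.552,.2888),-4.7);NR=((.5785,-.0343),-2.5);ST=((.5865,-.260),-8.7)
def pt(F,x,y,z): c,u,v=fr(*F);return c+u*x+v*y+np.array([0,0,z])
def inc(tgt,yaw=None,frm=None):
    """increments to world TCP target with tool y at world heading 90+yaw"""
    o=get_obs();M=rot(o["eef_rot"]);s=M.T@(np.array(tgt)-(o["eef_pos"] if frm is None else frm))/.25
    h=np.degrees(np.arctan2(M[1,1],M[0,1]));t=0
    if yaw is not None: t=-((90+yaw-h+90)%180-90)/90
    print("inc",s.round(3),"turn",round(t,3),"head",round(h,1),"pos",o["eef_pos"],"F",o["wrist_force"].round(1),"t",round(o["time_s"],2),"op",round(o["opening"],3))
E
python3 - <<'E'
from h import *
s=cv2.imread("pics/scene0.png");t=cv2.imread("pics/top0.png");t=np.clip(t*1.7,0,255).astype(np.uint8)
k=5
def draw(n,im,F,L):
    for x0,x1,w,z,col in L:
        q=np.array([[proj(n,pt(F,x,y,z))] for x,y in((x0,-w),(x1,-w),(x1,w),(x0,w))])
        cv2.polylines(im,[np.round((q+.5)*k).astype(int)],1,col,1)
N=[(-74,74,39,0,(0,0,255)),(-60,60,30,68,(0,255,0))];P=[(-105,165,55,8,(0,0,255)),(-60,60,30,60,(0,255,0))]
mm=lambda L:[(a/1e3,b/1e3,c/1e3,d/1e3,e) for a,b,c,d,e in L]
W=np.zeros((600,800,3),np.uint8)
S=cv2.resize(s,None,fx=k,fy=k);T=cv2.resize(t,None,fx=k,fy=k)
for n,im in(("scene",S),("top",T)):
    for F in(NL,NR):draw(n,im,F,mm(N))
    draw(n,im,ST,mm(P))
def put(im,x,y,w,h,X,Y):W[Y:Y+h,X:X+w]=im[y*k:y*k+h,x*k:x*k+w]
put(S,250,195,350,300,0,0);put(S,372,222,350,360 if 0 else 300,0,300)
put(T,215,152,200,300,350,0);put(T,322,147,200,300,350,300);put(T,390,110,250,540,550,0)
cv2.imwrite("pics/c3.png",W)
c,u,v=fr(*NL)
for nm,p in(("preL",pt(NL,.048,0,.27)),):print(nm,p);inc(p,NL[1])
E
```

```text
preL [0.5998 0.2849 0.27  ]
inc [-1.849 -0.391  0.535] turn -0.176 head 69.5 pos [0.2012 0.5384 0.4039] F [ 0.3  0.1 -0. ] t 0.1 op 1.002
```

View pics/c3.png

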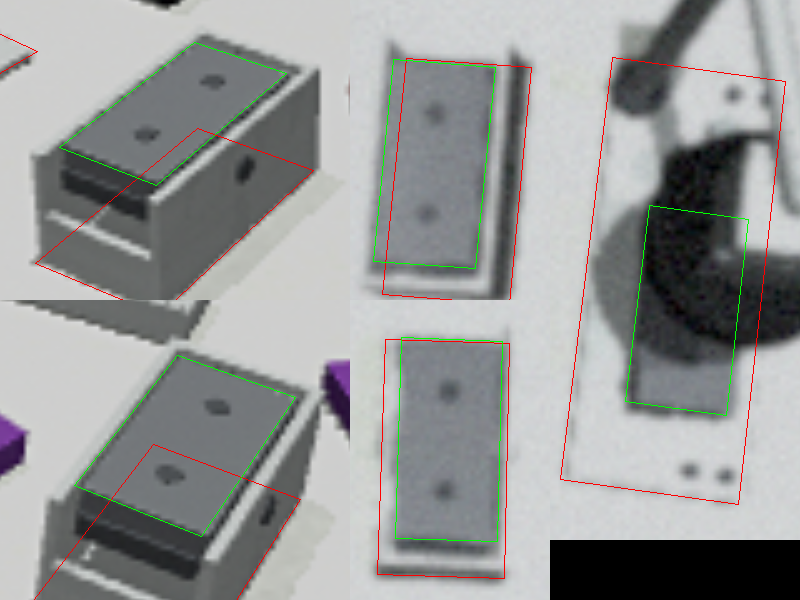

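Emit:
drive_tool --increments '[[[-1,-0.2,0.2],-0.176],[[-1,-0.2,0.2],-0.176],[[-1,-0.2,0.2],-0.176],[[-1,-0.2,0.2],-0.176],[[-1,-0.2,0.2],-0.176],[[-1,-0.2,0.2],-0.176],[[-1,-0.2,0.2],-0.176],[[-1,-0.2,0.2],-0.176]]' --claw 1

```text
time_s: 1.1
eef_pos: [0.4167, 0.4053, 0.3551]
eef_rot: [0.0, 0.04, 0.999, 0.0]
wrist_force: [0.0, -0.1, -0.2]
opening: 0.005
```

```bash
python3 -c "
from h import *
inc(pt(NL,.048,0,.255),NL[1])"
```

```text
inc [-0.768 -0.423  0.4  ] turn 0.002 head 85.5 pos [0.4167 0.4053 0.3551] F [ 0.  -0.1 -0.2] t 1.1 op 0.005
```

Emit:
drive_tool --increments '[[[-0.25,-0.138,0.13],0],[[-0.5,-0.276,0.26],0],[[-0.768,-0.423,0.38],0],[[-0.768,-0.423,0.4],0],[[-0.768,-0.423,0.4],0],[[-0.768,-0.423,0.4],0],[[-0.768,-0.423,0.42],0],[[-0.768,-0.423,0.44],0]]'

```text
time_s: 2.1
eef_pos: [0.6, 0.2844, 0.2454]
eef_rot: [0.001, 0.04, 0.999, 0.0]
wrist_force: [0.2, -0.7, 0.0]
opening: -0.0
```

```bash
python3 -c "
from h import *
inc(pt(NL,.048,0,.213),NL[1])"
```

```text
inc [0.001 0.002 0.129] turn 0.002 head 85.4 pos [0.6    0.2844 0.2454] F [ 0.2 -0.7  0. ] t 2.1 op -0.0
```

Emit:
drive_tool --increments '[[[0,0,0.02],0],[[0,0,0.04],0],[[0,0,0.06],0],[[0,0,0.08],0],[[0,0,0.1],0],[[0,0,0.115],0],[[0,0,0.13],0],[[0,0,0.13],0]]'

```text
time_s: 3.1
eef_pos: [0.6037, 0.2832, 0.2147]
eef_rot: [0.005, 0.041, 0.999, 0.001]
wrist_force: [8.4, -1.1, 4.2]
opening: -0.001
```

```bash
python3 -c "
from h import *
cv2.imwrite('pics/c4.png',crop(camera('scene'),340,480,190,310,5))
inc(pt(NL,.048,0,.213),NL[1])"
```

```text
inc [0.016 0.005 0.007] turn 0.0 head 85.3 pos [0.6037 0.2832 0.2147] F [10.  -0.9  3.4] t 3.15 op -0.001
```

View pics/c4.png

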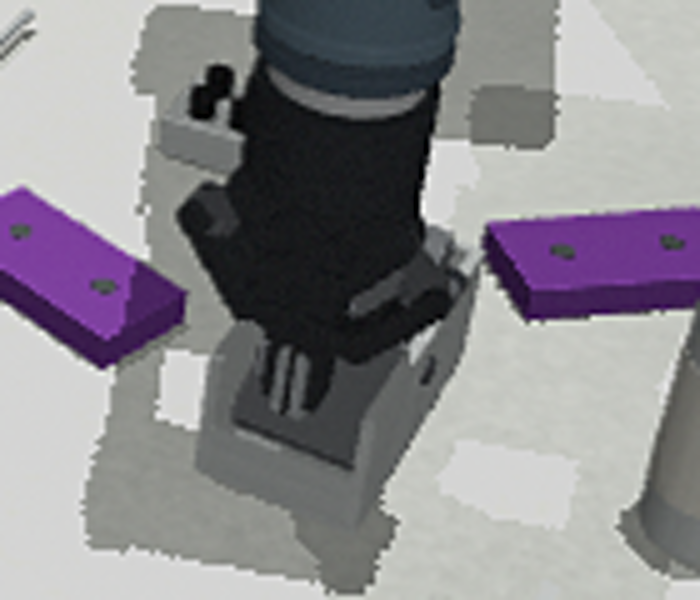

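Emit:
drive_tool --increments '[[[0,0,-0.2],0],[[0,0,-0.4],0],[[0,0,-0.5],0],[[0.15,0,-0.5],0],[[0.336,0,-0.5],0],[[0.336,0,-0.5],0],[[0.336,0,-0.5],0],[[0.336,0,-0.5],0]]'

```text
time_s: 4.15
eef_pos: [0.5181, 0.2899, 0.3374]
eef_rot: [0.0, 0.041, 0.999, 0.0]
wrist_force: [0.3, 0.3, -0.8]
opening: -0.006
```

Emit:
drive_tool --increments '[[[0,0,0],0],[[0,0,0],0],[[0,0,0.1],0],[[0,0,0.2],0],[[0,0,0.25],0],[[0,0,0.25],0],[[0,0,0.25],0],[[0,0,0.25],0]]' --claw 0

```text
time_s: 5.15
eef_pos: [0.5175, 0.2902, 0.2759]
eef_rot: [0.001, 0.041, 0.999, 0.0]
wrist_force: [0.6, 0.3, 0.7]
opening: 1.0
```

```bash
python3 -c "
from h import *
cv2.imwrite('pics/c5.png',crop(camera('scene'),340,480,170,290,5))
inc(pt(NL,-.036,0,.244),NL[1])"
```

```text
inc [0.006 0.006 0.127] turn 0.0 head 85.3 pos [0.5174 0.2902 0.2757] F [-0.  -0.7  1.4] t 5.2 op 1.001
```

View pics/c5.png

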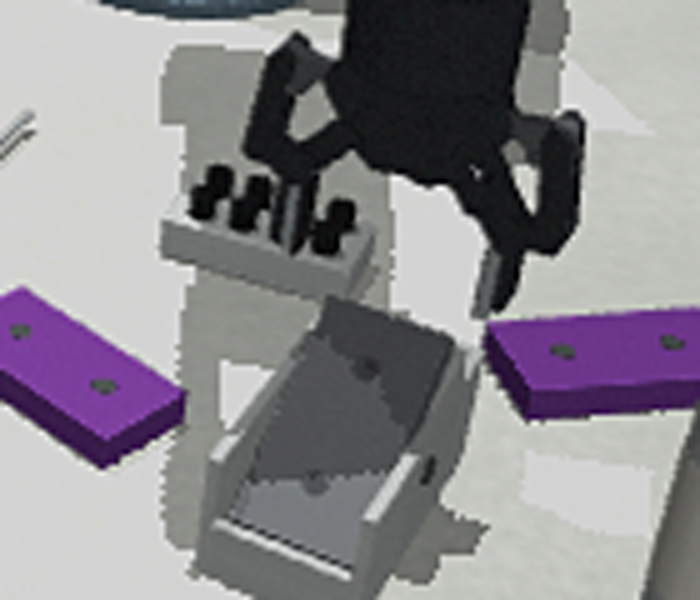

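Emit:
drive_tool --increments '[[[0.006,0.006,0.06],0],[[0.006,0.006,0.1],0],[[0.006,0.006,0.127],0],[[0.006,0.006,0.127],0],[[0.006,0.006,0.127],0],[[0.006,0.006,0.127],0],[[0.006,0.006,0.127],0],[[0.006,0.006,0.127],0]]'

```text
time_s: 6.2
eef_pos: [0.5157, 0.2917, 0.2431]
eef_rot: [0.0, 0.041, 0.999, 0.0]
wrist_force: [0.3, 0.3, -0.3]
opening: 0.998
```

Emit:
drive_tool --increments '[[[0,0,0],0],[[0,0,0],0],[[0,0,0],0],[[0,0,0],0],[[0,0,0],0],[[0,0,0],0],[[0,0,0],0],[[0,0,0],0]]' --claw 1

```text
time_s: 7.2
eef_pos: [0.5156, 0.2919, 0.2433]
eef_rot: [-0.0, 0.041, 0.999, 0.0]
wrist_force: [-3.5, 1.5, 5.5]
opening: 0.687
```

Emit:
drive_tool --increments '[[[0,0,-0.04],0],[[0,0,-0.1],0],[[0,0,-0.2],0],[[0,0,-0.3],0],[[0,0,-0.4],0],[[0,0,-0.48],0],[[0,0,-0.52],0],[[0,0,-0.52],0]]'

```text
time_s: 8.2
eef_pos: [0.5159, 0.2916, 0.3739]
eef_rot: [0.001, 0.041, 0.999, 0.0]
wrist_force: [-0.2, -0.4, -1.3]
opening: 0.689
```

```bash
python3 -c "
from h import *
print(get_obs()['torque'])
s=camera('scene');t=camera('top')
W=np.zeros((600,800,3),np.uint8);W[:600,:500]=crop(s,360,460,160,280,5);W[:450,500:]=crop(t,200,260,140,230,5)
cv2.imwrite('pics/c6.png',W)
for q in((.33,-.262,.3),):inc(q,ST[1])
for p in((389,247),(328,235)):print(onz('top',p,.02))"
```

```text
[ 0.0058  0.0525 -0.0185]
inc [ 0.559 -2.267  0.29 ] turn 0.045 head 85.3 pos [0.5155 0.2915 0.3722] F [-0.6  0.8 -1.3] t 8.3 op 0.689
[ 0.3642 -0.1765  0.02  ]
[0.402  0.0061 0.02  ]
```

View pics/c6.png

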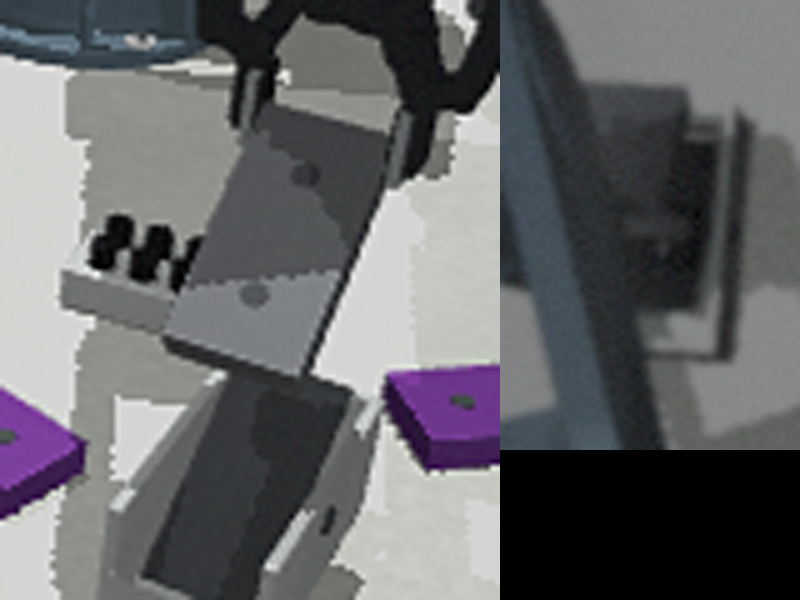

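Emit:
drive_tool --increments '[[[0.03,-0.1,0],0],[[0.06,-0.25,0],0],[[0.1,-0.4,0],0],[[0.13,-0.55,0],0],[[0.16,-0.7,0],0],[[0.19,-0.85,0],0],[[0.22,-1,0],0],[[0.22,-1,0],0]]'

```text
time_s: 9.3
eef_pos: [0.4398, 0.0453, 0.372]
eef_rot: [-0.001, 0.042, 0.999, -0.0]
wrist_force: [0.3, 0.7, -1.7]
opening: 0.688
```

Emit:
drive_tool --increments '[[[0.03,-0.15,0],0],[[0.06,-0.3,0],0],[[0.1,-0.45,0],0],[[0.13,-0.6,0],0],[[0.16,-0.75,0],0],[[0.19,-0.9,0],0],[[0.22,-1,0],0],[[0.22,-1,0],0]]'

```text
time_s: 10.3
eef_pos: [0.3653, -0.1985, 0.3724]
eef_rot: [-0.0, 0.042, 0.999, 0.0]
wrist_force: [0.7, 0.1, -1.7]
opening: 0.691
```

```bash
python3 -c "
from h import *
inc((.335,-.29,.235),ST[1])"
```

```text
inc [ 0.09  -0.375  0.549] turn 0.043 head 85.2 pos [ 0.3653 -0.1985  0.3724] F [ 0.7  0.1 -1.7] t 10.3 op 0.691
```

Emit:
drive_tool --increments '[[[0.03,-0.14,0.05],0.043],[[0.06,-0.28,0.15],0.043],[[0.09,-0.375,0.25],0.043],[[0.09,-0.375,0.35],0.043],[[0.09,-0.375,0.45],0.043],[[0.09,-0.375,0.52],0.043],[[0.09,-0.375,0.53],0.043],[[0.09,-0.375,0.53],0.043]]'

```text
time_s: 11.3
eef_pos: [0.336, -0.2889, 0.2406]
eef_rot: [0.0, 0.074, 0.997, 0.0]
wrist_force: [-0.2, -0.8, -2.5]
opening: 0.684
```

Emit:
drive_tool --increments '[[[0,0,0.03],0],[[0,0,0.06],0],[[0,0,0.09],0],[[0,0,0.12],0],[[0,0,0.15],0],[[0,0,0.17],0],[[0,0,0.18],0],[[0,0,0.18],0]]'

```text
time_s: 12.3
eef_pos: [0.3354, -0.2898, 0.1958]
eef_rot: [0.0, 0.075, 0.997, -0.0]
wrist_force: [-4.4, 0.8, 6.6]
opening: 0.687
```

Emit:
drive_tool --increments '[[[0,0,0.02],0],[[0,0,0.03],0],[[0,0,0.04],0],[[0,0,0.05],0],[[0,0,0.06],0],[[0,0,0.07],0],[[0,0,0.08],0],[[0,0,0.08],0]]'

```text
time_s: 13.3
eef_pos: [0.3354, -0.2898, 0.1758]
eef_rot: [0.0, 0.075, 0.997, -0.0]
wrist_force: [-3.3, 0.5, 5.2]
opening: 0.686
```

Emit:
drive_tool --increments '[[[0,0,0.004],0],[[0,0,0.008],0],[[0,0,0.012],0],[[0,0,0.016],0],[[0,0,0.02],0],[[0,0,0.024],0],[[0,0,0.024],0],[[0,0,0.024],0]]'

```text
time_s: 14.3
eef_pos: [0.3354, -0.2896, 0.1696]
eef_rot: [0.0, 0.074, 0.997, -0.0]
wrist_force: [-3.9, 0.1, 6.2]
opening: 0.69
```

```bash
python3 -c "
from h import *
s=camera('scene')
for q in((.335,-.29,0.01),(.445,-.307,.02)):print(proj('scene',q),proj('top',q))
cv2.imwrite('pics/c7.png',crop(s,195,315,130,230,6))
inc((.335,-.29,.235),ST[1])"
```

```text
[259.7088 175.3323] [426.3046 256.3564]
[235.022  185.1732] [431.2385 219.6587]
inc [ 0.001 -0.002 -0.262] turn 0.002 head 81.5 pos [ 0.3354 -0.2896  0.1696] F [-3.9  0.4  5.2] t 14.35 op 0.689
```

View pics/c7.png

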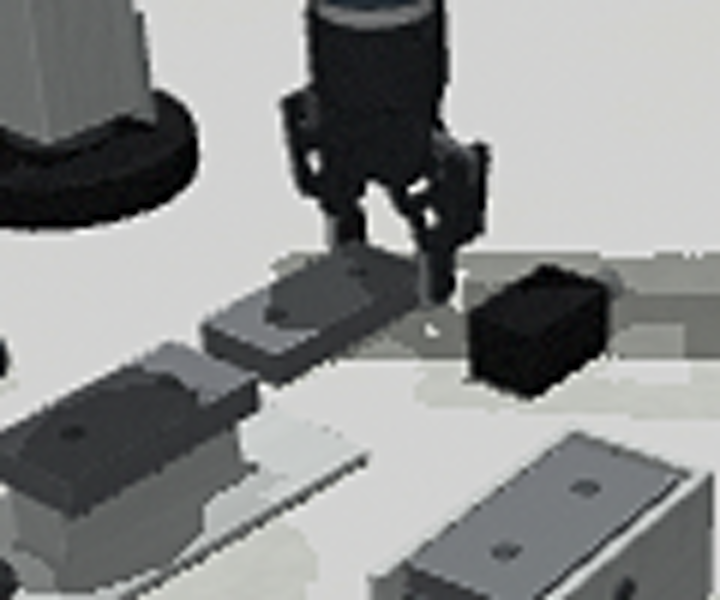

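Emit:
drive_tool --increments '[[[0,0,0.004],0],[[0,0,0.008],0],[[0,0,0.01],0],[[0,0,0.01],0],[[0,0,0.01],0],[[0,0,0.01],0],[[0,0,0.01],0],[[0,0,0.01],0]]'

```text
time_s: 15.35
eef_pos: [0.3356, -0.2897, 0.1687]
eef_rot: [-0.0, 0.074, 0.997, -0.0]
wrist_force: [-9.8, 5.9, 30.0]
opening: 0.687
```

Emit:
drive_tool --increments '[[[0,0,0],0],[[0,0,0],0],[[0,0,-0.008],0],[[0,0,-0.008],0],[[0,0,-0.008],0],[[0,0,-0.008],0],[[0,0,-0.008],0],[[0,0,-0.008],0]]' --claw 0.12

```text
time_s: 16.35
eef_pos: [0.3354, -0.2893, 0.1689]
eef_rot: [-0.0, 0.074, 0.997, 0.0]
wrist_force: [-0.2, 0.1, 0.5]
opening: 0.88
```

Emit:
drive_tool --increments '[[[0,0,0],0],[[0,0,0],0],[[0,0,0],0],[[0,0,0],0],[[0,0,0],0],[[0,0,0],0],[[0,0,0],0],[[0,0,0],0]]' --claw 1

```text
time_s: 17.35
eef_pos: [0.3355, -0.2894, 0.1694]
eef_rot: [-0.0, 0.074, 0.997, -0.0]
wrist_force: [-0.2, 1.8, 7.3]
opening: 0.688
```

```bash
python3 - <<'E'
from h import *
t=camera('top');s=camera('scene')
cv2.imwrite('pics/t1.png',t)
W=np.zeros((400,800,3),np.uint8);W[:,:480]=crop(s,225,305,155,222,6)[:400];W[:400,480:]=np.clip(crop(t,400,464,200,280,5)*1.8,0,255)[:400,:320]
cv2.imwrite('pics/c8.png',W)
for x in(-.105,-.12):
  print(pt(ST,x,0,.24));inc(pt(ST,x,0,.26),ST[1])
E
```

```text
[ 0.4827 -0.2441  0.24  ]
inc [-0.556  0.267 -0.362] turn 0.002 head 81.5 pos [ 0.3355 -0.2895  0.1694] F [-1.5  1.5  6.6] t 17.45 op 0.685
[ 0.4679 -0.2418  0.24  ]
inc [-0.496  0.267 -0.362] turn 0.002 head 81.5 pos [ 0.3355 -0.2895  0.1694] F [-1.5  1.5  6.6] t 17.45 op 0.685
```

View pics/c8.png

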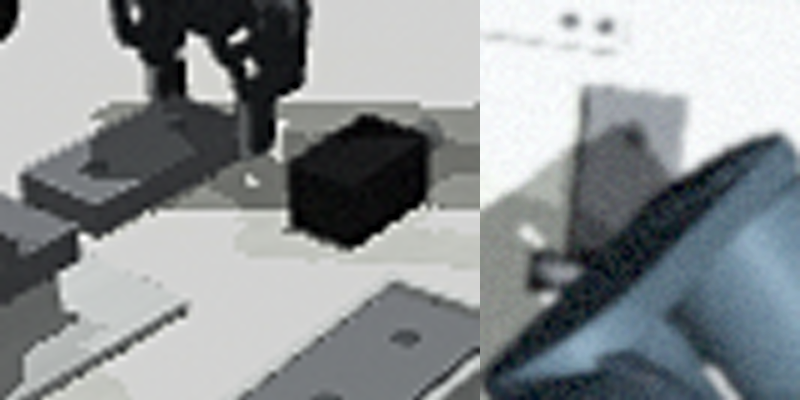

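```bash
python3 - <<'E'
from h import *
T=lambda x,y:(400+(x-482)/5,200+(y-2)/5)
a=onz('top',T(587,87),.02);b=onz('top',T(687,97),.02);print(a,b)
o=get_obs()['eef_pos'];c,u,v=fr((0,0),ST[1]);m=(a+b)/2-o;print("far end ahead of tcp",m@u,"lat",m@v, np.degrees(np.arctan2(*(a-b)[:2])))
inc(pt(ST,-.096,0,.245),ST[1])
E
```

```text
[ 0.4534 -0.2763  0.02  ] [ 0.4467 -0.3367  0.02  ]
far end ahead of tcp 0.11581485854060519 lat 0.0005167516980984965 6.308502248409531
inc [-0.592  0.267 -0.302] turn 0.002 head 81.5 pos [ 0.3355 -0.2895  0.1694] F [-1.5  1.5  6.6] t 17.45 op 0.685
```

Emit:
drive_tool --increments '[[[0,0,-0.06],0],[[0,0,-0.18],0],[[0,0,-0.3],0],[[-0.1,0.1,-0.31],0],[[-0.25,0.2,-0.31],0],[[-0.4,0.267,-0.31],0],[[-0.5,0.267,-0.31],0],[[-0.55,0.267,-0.31],0]]'

```text
time_s: 18.45
eef_pos: [0.4823, -0.2435, 0.2471]
eef_rot: [0.0, 0.074, 0.997, -0.0]
wrist_force: [-0.1, -1.2, -2.2]
opening: 0.687
```

```bash
python3 - <<'E'
from h import *
inc(pt(ST,-.096,0,.232),ST[1]);print(get_obs()['torque'])
E
```

```text
inc [-0.038 -0.002  0.06 ] turn 0.003 head 81.5 pos [ 0.4823 -0.2435  0.2471] F [-0.1 -1.2 -2.2] t 18.45 op 0.687
[ 0.0337  0.0857 -0.0483]
```

Emit:
drive_tool --increments '[[[-0.02,0,0.01],0],[[-0.038,-0.002,0.03],0],[[-0.038,-0.002,0.045],0],[[-0.038,-0.002,0.055],0],[[-0.038,-0.002,0.06],0],[[-0.038,-0.002,0.064],0],[[-0.038,-0.002,0.068],0],[[-0.038,-0.002,0.068],0]]'

```text
time_s: 19.45
eef_pos: [0.4906, -0.2457, 0.2295]
eef_rot: [0.0, 0.074, 0.997, -0.0]
wrist_force: [-0.5, 0.0, -1.3]
opening: 0.686
```

Emit:
drive_tool --increments '[[[0,0,0.003],0],[[0,0,0.005],0],[[0,0,0.007],0],[[0,0,0.007],0],[[0,0,0.007],0],[[0,0,0.007],0],[[0,0,0.007],0],[[0,0,0.007],0]]'

```text
time_s: 20.45
eef_pos: [0.4906, -0.2457, 0.2289]
eef_rot: [-0.0, 0.074, 0.997, -0.0]
wrist_force: [-4.9, 2.3, 9.9]
opening: 0.686
```

Emit:
drive_tool --increments '[[[0,0,0],0],[[0,0,0],0],[[0,0,0],0],[[0,0,0],0],[[0.1,0,0],0],[[0.25,0,0],0],[[0.33,0,0],0],[[0.33,0,0],0]]' --claw 0

```text
time_s: 21.45
eef_pos: [0.4082, -0.2331, 0.2275]
eef_rot: [-0.0, 0.075, 0.997, 0.0]
wrist_force: [0.8, 0.5, 0.8]
opening: 0.996
```

Emit:
drive_tool --increments '[[[0,0,0],0.118],[[0,0,0],0.236],[[0,0,0],0.354],[[0,0,0],0.472],[[0,0,0],0.59],[[0,0,0],0.708],[[0,0,0],0.826],[[0,0,0],0.944]]'

```text
time_s: 22.45
eef_pos: [0.41, -0.2338, 0.228]
eef_rot: [0.001, 0.73, 0.683, 0.0]
wrist_force: [0.0, -0.6, 0.1]
opening: 0.998
```

```bash
python3 - <<'E'
from h import *
t=camera('top');cv2.imwrite('pics/t2.png',t)
print(get_obs()['q'])
inc(pt(ST,-.165,0,.230),ST[1]+90)
W=np.zeros((540,800,3),np.uint8);W[:540,:400]=np.clip(crop(t,390,470,130,238,5)*1.8,0,255);s=camera('scene');W[:540,400:]=crop(s,180,260,135,243,5)
cv2.imwrite('pics/c9.png',W)
E
```

```text
[-0.7706  0.2032  1.9893  0.0002  0.948  -0.6965]
inc [-0.001  0.054 -0.008] turn 0.049 head -4.3 pos [ 0.41   -0.2338  0.228 ] F [-0.3  0.7 -0.4] t 22.5 op 1.001
```

View pics/c9.png

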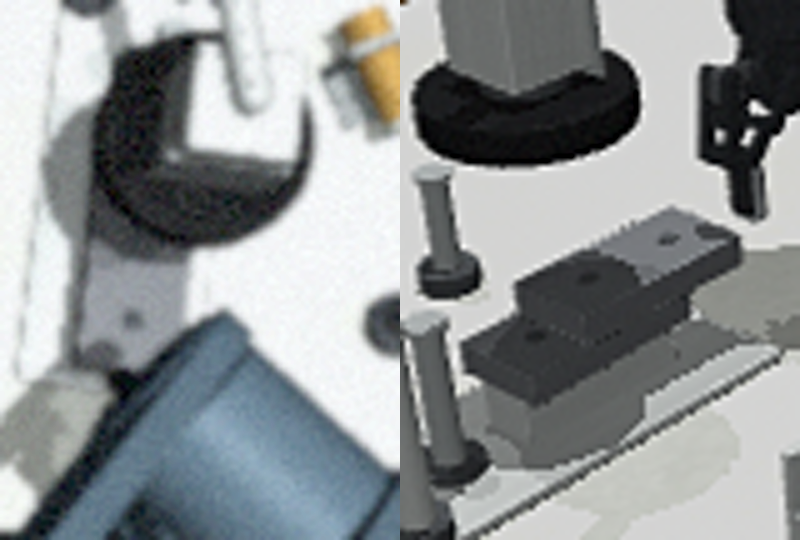

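```bash
python3 - <<'E'
from h import *
S=lambda x,y:(180+(x-402)/5,135+(y-2)/5)
c,u,v=fr(*ST);o=get_obs()['eef_pos']
for q,z in(((733,210),.066),((733,210),.07),((766,218),.066)):
    P=onz('scene',S(*q),z);print(P,(P-o)@u,(P-o)@v)
# plate2 top corners z=.08: far-left(img), far-right, near-right, near-left
for q in((518,290),(585,333),(740,238),(672,208)):
    P=onz('scene',S(*q),.08)-c;print("plate in stand",P@u,P@v)
for q in((465,345),(535,390)):
    P=onz('scene',S(*q),.06)-c;print("base in stand",P@u,P@v)
print("tcp in stand",(o-c)@u,(o-c)@v)
E
```

```text
[ 0.4485 -0.256   0.066 ] 0.04150323531847793 -0.01614974523742068
[ 0.4544 -0.2512  0.07  ] 0.04664008856772214 -0.01046171961004485
[ 0.4468 -0.2324  0.066 ] 0.036240361396919905 0.006933284216717543
plate in stand 0.02268148996025147 -0.02114380633714059
plate in stand 0.029973810495753726 0.0431323413905265
plate in stand -0.0970566079001852 0.03131427590836772
plate in stand -0.09797561740216224 -0.027172631361141307
base in stand 0.05914596737750243 -0.025313511618349768
base in stand 0.06476705567695158 0.040297991071115695
tcp in stand -0.17853477758752434 -0.0007730939079252314
```

Emit:
drive_tool --increments '[[[0,0.02,0],0.049],[[0,0.05,0],0.049],[[0,0.09,0],0.049],[[0,0.13,0],0.049],[[0,0.17,0],0.049],[[0,0.2,0],0.049],[[0,0.225,0],0.049],[[0,0.24,0],0.049]]'

```text
time_s: 23.55
eef_pos: [0.4692, -0.237, 0.2276]
eef_rot: [-0.0, 0.754, 0.657, -0.0]
wrist_force: [-1.5, -0.1, 0.7]
opening: 1.001
```

```bash
python3 - <<'E'
from h import *
s=camera('scene');t=camera('top');cv2.imwrite('pics/s3.png',s);cv2.imwrite('pics/t3.png',t)
inc(pt(ST,-.117,0,.228),ST[1]+90)
c,u,v=fr(*ST);print((get_obs()['eef_pos']-c)@u)
# intensity profile across the plate far step, lateral line y=0..., along stand x at z=.08 plane
g=cv2.GaussianBlur(s,(0,0),.6).mean(2).astype(np.float32)
b=cv2.imread('pics/c9.png')
for y in(.0,.015,.024):
    xs=np.arange(.0,.085,.004);p=np.array([proj('scene',pt(ST,x,y,.08)) for x in xs],np.float32)
    print(y,cv2.remap(g,p[None,:,0],p[None,:,1],1)[0].astype(int))
gt=cv2.GaussianBlur(t,(0,0),.6).mean(2).astype(np.float32)
for y in(-.015,.0,.015):
    xs=np.arange(-.11,-.03,.004);p=np.array([proj('top',pt(ST,x,y,.08)) for x in xs],np.float32)
    print("t",y,cv2.remap(gt,p[None,:,0],p[None,:,1],1)[0].astype(int))
W=np.zeros((540,800,3),np.uint8);W[:540,:400]=np.clip(crop(t,390,470,130,238,5)*1.8,0,255);W[:540,400:]=crop(s,180,260,135,243,5)
cv2.imwrite('pics/c10.png',W)
E
```

```text
inc [-0.02   0.009 -0.001] turn 0.009 head -7.9 pos [ 0.4692 -0.2371  0.2277] F [-0.4 -0.3 -0.2] t 23.65 op 1.0
-0.11940019991867157
0.0 [ 55  55  55  56  54  47  40  42  49  55  56  56  55  56  58  59  60  59
  79 108 170 198]
0.015 [55 55 56 56 55 55 55 56 56 55 55 55 55 55 59 60 59 60 64 70 63 61]
0.024 [55 55 55 55 55 54 55 56 55 55 55 56 57 58 61 60 60 59 58 58 63 59]
t -0.015 [23 22 28 35 40 48 53 58 63 65 68 69 68 67 68 68 67 69 67 60]
t 0.0 [43 52 61 65 68 68 68 69 68 69 67 64 60 50 40 37 39 36 28 21]
t 0.015 [68 68 68 67 63 58 49 35 25 21 21 22 24 23 22 26 32 42 41 38]
```

View pics/c10.png

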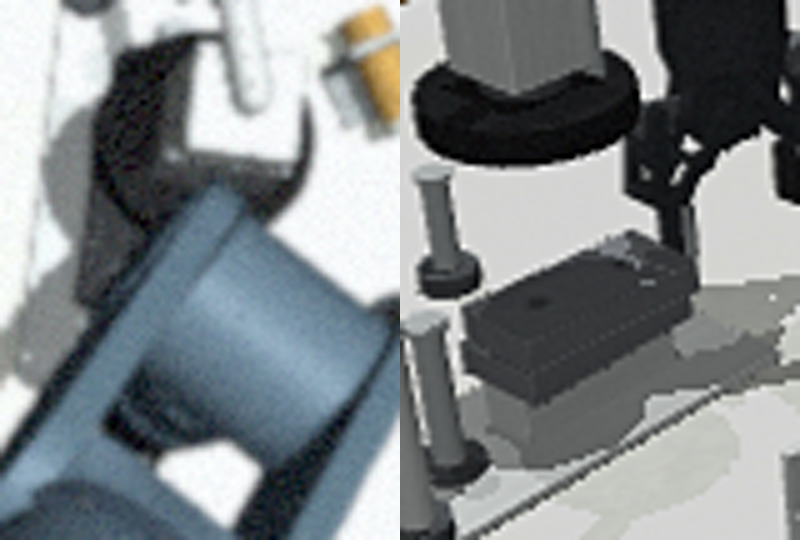

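Emit:
drive_tool --increments '[[[0,-0.15,0],0],[[0,-0.24,-0.1],0],[[0.1,-0.24,-0.3],-0.1],[[0.25,-0.24,-0.4],-0.22],[[0.4,-0.24,-0.4],-0.34],[[0.55,-0.24,-0.4],-0.46],[[0.7,-0.24,-0.4],-0.58],[[0.8,-0.24,-0.4],-0.7]]' --claw 1

```text
time_s: 24.65
eef_pos: [0.4368, -0.0292, 0.3279]
eef_rot: [0.0, 0.299, 0.954, 0.0]
wrist_force: [0.5, 0.4, -0.5]
opening: -0.004
```

```bash
python3 -c "
from h import *
inc(pt(NR,.048,0,.255),NR[1])"
```

```text
inc [-0.639  0.409  0.292] turn -0.359 head 55.2 pos [ 0.4368 -0.0292  0.3279] F [ 0.5  0.4 -0.5] t 24.65 op -0.004
```

Emit:
drive_tool --increments '[[[-0.2,0.13,0],-0.11],[[-0.4,0.26,0],-0.22],[[-0.639,0.409,0.1],-0.33],[[-0.639,0.409,0.2],-0.359],[[-0.639,0.409,0.29],-0.359],[[-0.639,0.409,0.29],-0.359],[[-0.639,0.409,0.31],-0.359],[[-0.639,0.409,0.33],-0.359]]'

```text
time_s: 25.65
eef_pos: [0.6268, -0.0393, 0.2465]
eef_rot: [0.001, 0.025, 1.0, -0.0]
wrist_force: [-0.9, 1.0, -0.4]
opening: -0.001
```

```bash
python3 -c "
from h import *
inc(pt(NR,.048,0,.213),NR[1])"
```

```text
inc [0.003 0.012 0.134] turn -0.004 head 87.1 pos [ 0.6268 -0.0393  0.2465] F [-0.9  1.  -0.4] t 25.65 op -0.001
```

Emit:
drive_tool --increments '[[[0,0.012,0.02],0],[[0,0.012,0.04],0],[[0,0.012,0.06],0],[[0,0.012,0.08],0],[[0,0.012,0.1],0],[[0,0.012,0.12],0],[[0,0.012,0.135],0],[[0,0.012,0.135],0]]'

```text
time_s: 26.65
eef_pos: [0.6293, -0.0366, 0.2139]
eef_rot: [0.005, 0.025, 1.0, -0.001]
wrist_force: [8.2, -0.6, 2.5]
opening: 0.001
```

Emit:
drive_tool --increments '[[[0,0,-0.2],0],[[0,0,-0.4],0],[[0,0,-0.5],0],[[0.15,0,-0.5],0],[[0.336,0,-0.5],0],[[0.336,0,-0.5],0],[[0.336,0,-0.5],0],[[0.336,0,-0.5],0]]'

```text
time_s: 27.65
eef_pos: [0.5437, -0.0322, 0.3369]
eef_rot: [0.001, 0.025, 1.0, -0.0]
wrist_force: [-0.3, -0.3, -0.6]
opening: 0.001
```

Emit:
drive_tool --increments '[[[0,0,0],0],[[0,0,0],0],[[0,0,0.1],0],[[0,0,0.2],0],[[0,0,0.25],0],[[0,0,0.25],0],[[0,0,0.25],0],[[0,0,0.25],0]]' --claw 0

```text
time_s: 28.65
eef_pos: [0.5431, -0.0321, 0.275]
eef_rot: [0.001, 0.025, 1.0, -0.0]
wrist_force: [0.2, -0.6, 0.0]
opening: 1.002
```

```bash
python3 -c "
from h import *
inc(pt(NR,-.036,0,.244),NR[1])"
```

```text
inc [ 0.003 -0.003  0.124] turn -0.004 head 87.1 pos [ 0.5431 -0.0321  0.275 ] F [ 0.2 -0.6  0. ] t 28.65 op 1.002
```

Same force signature as the first nest (8 N x, 2–4 N z at the stop), so I grip at the same relative pose.

Emit:
drive_tool --increments '[[[0.003,-0.003,0.06],0],[[0.003,-0.003,0.1],0],[[0.003,-0.003,0.126],0],[[0.003,-0.003,0.126],0],[[0.003,-0.003,0.126],0],[[0.003,-0.003,0.126],0],[[0.003,-0.003,0.126],0],[[0.003,-0.003,0.126],0]]'

```text
time_s: 29.65
eef_pos: [0.542, -0.0327, 0.2426]
eef_rot: [0.0, 0.025, 1.0, -0.0]
wrist_force: [0.1, -0.1, 0.5]
opening: 1.001
```

Emit:
drive_tool --increments '[[[0,0,0],0],[[0,0,0],0],[[0,0,0],0],[[0,0,0],0],[[0,0,0],0],[[0,0,0],0],[[0,0,0],0],[[0,0,0],0]]' --claw 1

```text
time_s: 30.65
eef_pos: [0.5418, -0.0325, 0.2427]
eef_rot: [-0.0, 0.025, 1.0, 0.0]
wrist_force: [-3.4, 2.2, 5.2]
opening: 0.688
```

Emit:
drive_tool --increments '[[[0,0,-0.04],0],[[0,0,-0.1],0],[[0,0,-0.2],0],[[0,0,-0.3],0],[[0,0,-0.4],0],[[0,0,-0.48],0],[[0,0,-0.52],0],[[0,0,-0.52],0]]'

```text
time_s: 31.65
eef_pos: [0.542, -0.0328, 0.3733]
eef_rot: [0.001, 0.025, 1.0, -0.0]
wrist_force: [-1.0, -0.3, -2.9]
opening: 0.688
```

```bash
python3 -c "
from h import *
print(get_obs()['torque'])
inc((.335,-.29,.24),ST[1])"
```

```text
[-0.02    0.12    0.0157]
inc [ 0.776 -1.069  0.533] turn 0.065 head 87.1 pos [ 0.542  -0.0328  0.3733] F [-1.  -0.3 -2.9] t 31.65 op 0.688
```

Emit:
drive_tool --increments '[[[0.15,-0.05,0],0],[[0.3,-0.15,0],0],[[0.45,-0.3,0],0],[[0.6,-0.45,0],0.03],[[0.7,-0.6,0],0.065],[[0.776,-0.75,0],0.065],[[0.776,-0.9,0],0.065],[[0.776,-1,0.1],0.065]]'

```text
time_s: 32.65
eef_pos: [0.3354, -0.2748, 0.3482]
eef_rot: [0.001, 0.077, 0.997, -0.002]
wrist_force: [0.3, -0.3, -1.5]
opening: 0.689
```

```bash
python3 -c "
from h import *
inc((.335,-.29,.236),ST[1])"
```

```text
inc [-0.006 -0.059  0.449] turn -0.001 head 81.2 pos [ 0.3354 -0.2748  0.3482] F [ 0.3 -0.3 -1.5] t 32.65 op 0.689
```

Emit:
drive_tool --increments '[[[0,-0.06,0.1],0],[[0,-0.06,0.2],0],[[0,-0.06,0.3],0],[[0,-0.06,0.38],0],[[0,-0.06,0.42],0],[[0,-0.06,0.433],0],[[0,-0.06,0.433],0],[[0,-0.06,0.433],0]]'

```text
time_s: 33.65
eef_pos: [0.3336, -0.2878, 0.2399]
eef_rot: [0.0, 0.076, 0.997, -0.001]
wrist_force: [-0.6, -0.3, -1.8]
opening: 0.683
```

Emit:
drive_tool --increments '[[[0,0,0.03],0],[[0,0,0.06],0],[[0,0,0.09],0],[[0,0,0.12],0],[[0,0,0.15],0],[[0,0,0.17],0],[[0,0,0.18],0],[[0,0,0.19],0]]'

```text
time_s: 34.65
eef_pos: [0.3332, -0.2879, 0.1919]
eef_rot: [-0.0, 0.076, 0.997, -0.0]
wrist_force: [-4.5, 1.0, 6.8]
opening: 0.686
```

Emit:
drive_tool --increments '[[[0,0,0.015],0],[[0,0,0.03],0],[[0,0,0.045],0],[[0,0,0.06],0],[[0,0,0.07],0],[[0,0,0.08],0],[[0,0,0.085],0],[[0,0,0.085],0]]'

```text
time_s: 35.65
eef_pos: [0.3333, -0.2877, 0.1705]
eef_rot: [0.0, 0.076, 0.997, -0.0]
wrist_force: [-4.9, -1.4, 4.3]
opening: 0.682
```

Emit:
drive_tool --increments '[[[0,0,0.002],0],[[0,0,0.002],0],[[0,0,0.002],0],[[0,0,0.002],0],[[0,0,0.002],0],[[0,0,0.002],0],[[0,0,0.002],0],[[0,0,0.002],0]]' --claw 0.12

```text
time_s: 36.65
eef_pos: [0.3333, -0.2875, 0.17]
eef_rot: [0.0, 0.076, 0.997, -0.0]
wrist_force: [0.1, -0.4, 0.4]
opening: 0.881
```

Emit:
drive_tool --increments '[[[0,0,0],0],[[0,0,0],0],[[0,0,0],0],[[0,0,0],0],[[0,0,0],0],[[0,0,0],0],[[0,0,0],0],[[0,0,0],0]]' --claw 1

```text
time_s: 37.65
eef_pos: [0.3334, -0.2876, 0.1704]
eef_rot: [-0.0, 0.076, 0.997, -0.0]
wrist_force: [-1.7, 1.0, 6.2]
opening: 0.685
```

```bash
python3 - <<'E'
from h import *
t=camera('top');cv2.imwrite('pics/t4.png',t)
o=get_obs()['eef_pos'];c,u,v=fr((0,0),ST[1])
g=cv2.GaussianBlur(t,(0,0),.6).mean(2).astype(np.float32)
for n,g in(("prev",cv2.GaussianBlur(cv2.imread('pics/t1.png'),(0,0),.6).mean(2).astype(np.float32)),("now",g)):
  for y in(-.02,0,.02):
    xs=np.arange(.09,.135,.003);p=np.array([proj('top',np.r_[o[:2],.02]+u*x+v*y) for x in xs],np.float32)
    print(n,y,cv2.remap(g,p[None,:,0],p[None,:,1],1)[0].astype(int))
inc(pt(ST,-.096,0,.267),ST[1])
E
```

```text
prev -0.02 [ 90  90  89  88  89  89  89  89  92 102 119 131 136 137 137 138]
prev 0 [ 35  40  52  65  79  87  89  90  92 103 119 131 137 137 137 137]
prev 0.02 [ 78  85  89  89  90  90  91  91  92 100 116 129 135 137 136 133]
now -0.02 [ 89  89  90  90  90  90  90  94 104 120 132 136 137 138 138 138]
now 0 [ 42  50  63  77  85  88  90  93 102 119 132 137 138 138 137 138]
now 0.02 [ 78  87  89  90  91  91  91  94 104 119 132 137 137 138 137 132]
inc [-0.6    0.262 -0.387] turn -0.0 head 81.3 pos [ 0.3334 -0.2876  0.1704] F [-1.4  1.   6.2] t 37.7 op 0.685
```

Emit:
drive_tool --increments '[[[0,0,-0.06],0],[[0,0,-0.18],0],[[0,0,-0.3],0],[[-0.1,0.1,-0.387],0],[[-0.25,0.2,-0.387],0],[[-0.4,0.262,-0.387],0],[[-0.5,0.262,-0.387],0],[[-0.55,0.262,-0.387],0]]'

```text
time_s: 38.7
eef_pos: [0.4801, -0.2434, 0.2672]
eef_rot: [0.0, 0.075, 0.997, -0.0]
wrist_force: [-1.1, 0.5, -2.3]
opening: 0.683
```

```bash
python3 - <<'E'
from h import *
inc(pt(ST,-.1,0,.250),ST[1]);print(get_obs()['torque'])
E
```

```text
inc [-0.031 -0.001  0.069] turn 0.0 head 81.3 pos [ 0.4801 -0.2434  0.2672] F [-1.1  0.5 -2.3] t 38.7 op 0.683
[0.035  0.1456 0.0243]
```

Emit:
drive_tool --increments '[[[-0.02,0,0.01],0],[[-0.031,-0.001,0.03],0],[[-0.031,-0.001,0.045],0],[[-0.031,-0.001,0.055],0],[[-0.031,-0.001,0.06],0],[[-0.031,-0.001,0.065],0],[[-0.031,-0.001,0.069],0],[[-0.031,-0.001,0.069],0]]'

```text
time_s: 39.7
eef_pos: [0.4868, -0.2451, 0.2502]
eef_rot: [-0.0, 0.076, 0.997, -0.0]
wrist_force: [-3.7, 2.3, 5.5]
opening: 0.688
```

Emit:
drive_tool --increments '[[[0,0,0.001],0],[[0,0,0.003],0],[[0,0,0.005],0],[[0,0,0.005],0],[[0,0,0.005],0],[[0,0,0.005],0],[[0,0,0.005],0],[[0,0,0.005],0]]'

```text
time_s: 40.7
eef_pos: [0.4867, -0.2451, 0.2497]
eef_rot: [-0.0, 0.076, 0.997, -0.0]
wrist_force: [-8.2, 2.2, 11.2]
opening: 0.684
```

Emit:
drive_tool --increments '[[[0,0,0],0],[[0,0,0],0],[[0,0,0],0],[[0,0,0],0],[[0.1,0,0],0],[[0.25,0,0],0],[[0.33,0,0],0],[[0.33,0,0],0]]' --claw 0

```text
time_s: 41.7
eef_pos: [0.4044, -0.2323, 0.2481]
eef_rot: [-0.0, 0.077, 0.997, 0.0]
wrist_force: [0.2, -0.6, -1.0]
opening: 0.998
```

Emit:
drive_tool --increments '[[[0,0,0],0.118],[[0,0,0],0.236],[[0,0,0],0.354],[[0,0,0],0.472],[[0,0,0],0.59],[[0,0,0],0.708],[[0,0,0],0.826],[[0,0,0],0.944]]'

```text
time_s: 42.7
eef_pos: [0.4062, -0.2329, 0.2484]
eef_rot: [0.001, 0.732, 0.682, 0.0]
wrist_force: [-0.4, -0.2, -0.5]
opening: 0.996
```

```bash
python3 - <<'E'
from h import *
cv2.imwrite('pics/s5.png',camera('scene'))
inc(pt(ST,-.1195,0,.249),ST[1]+90)
E
```

```text
inc [-0.017  0.251 -0.002] turn 0.047 head -4.4 pos [ 0.4062 -0.2329  0.2484] F [-0.2 -0.4  0.7] t 42.75 op 1.004
```

Emit:
drive_tool --increments '[[[-0.017,0.02,0],0.047],[[-0.017,0.05,0],0.047],[[-0.017,0.09,0],0.047],[[-0.017,0.13,0],0.047],[[-0.017,0.17,0],0.047],[[-0.017,0.21,0],0.047],[[-0.017,0.235,0],0.047],[[-0.017,0.25,0],0.047]]'

```text
time_s: 43.75
eef_pos: [0.4677, -0.2407, 0.2481]
eef_rot: [-0.0, 0.754, 0.657, -0.0]
wrist_force: [-2.7, -0.4, 1.8]
opening: 1.0
```

Emit:
drive_tool --increments '[[[0,0,0],0],[[0,0,0],0],[[0,-0.1,0],0],[[0,-0.3,0],0],[[0,-0.5,-0.1],0],[[0,-0.7,-0.3],0],[[0,-0.7,-0.5],0],[[0,-0.7,-0.5],0]]'

```text
time_s: 44.75
eef_pos: [0.2943, -0.2178, 0.3777]
eef_rot: [0.005, 0.755, 0.656, -0.001]
wrist_force: [0.1, -0.4, -0.3]
opening: 1.0
```

```bash
python3 - <<'E'
from h import *
s=camera('scene');t=camera('top');cv2.imwrite('pics/s6.png',s);cv2.imwrite('pics/t6.png',t)
print(get_obs()['time_s'])
W=np.zeros((540,800,3),np.uint8);W[:540,:400]=np.clip(crop(t,390,470,130,238,5)*1.8,0,255);W[:540,400:]=crop(s,180,260,135,243,5)
cv2.imwrite('pics/c11.png',W)
E
```

```text
44.85
```

View pics/c11.png

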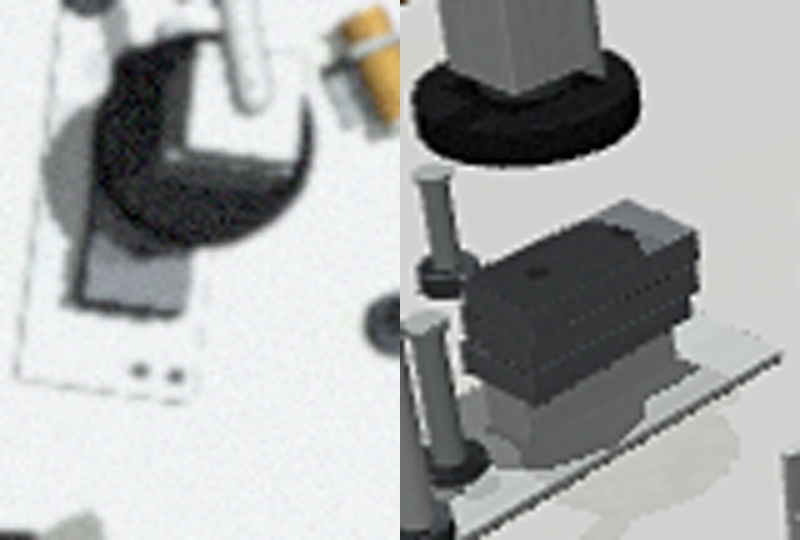

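```bash
python3 - <<'E'
from h import *
T=lambda x,y:(390+(x-2)/5,130+(y-2)/5);S=lambda x,y:(180+(x-402)/5,135+(y-2)/5)
c,u,v=fr(*ST)
for n,f,z,L in(("top",T,.1,((82,298),(184,310))),("scene",S,.1,((467,265),(536,308),(697,232),(630,200))),("scene",S,.08,((467,305),(536,348),(693,272))),("scene",S,.06,((463,345),(536,386)))):
    for q in L:
        P=onz(n,f(*q),z)-c;print(n,z,(P@u).round(4),(P@v).round(4))
g=cv2.GaussianBlur(cv2.imread('pics/t6.png'),(0,0),.6).mean(2).astype(np.float32)
for y in(-.02,0,.02):
    xs=np.arange(-.075,-.045,.002);p=np.array([proj('top',pt(ST,x,y,.1)) for x in xs],np.float32)
    print(y,cv2.remap(g,p[None,:,0],p[None,:,1],1)[0].astype(int))
E
```

```text
top 0.1 -0.0647 0.033
top 0.1 -0.0633 -0.0258
scene 0.1 0.0431 -0.0351
scene 0.1 0.0496 0.0305
scene 0.1 -0.0619 0.0348
scene 0.1 -0.0646 -0.0239
scene 0.08 0.0507 -0.0298
scene 0.08 0.0563 0.0347
scene 0.08 -0.0521 0.0395
scene 0.06 0.0598 -0.0262
scene 0.06 0.0619 0.0376
-0.02 [130 122 109  89  74  65  73  80  85  86  87  86  85  85  85]
0 [107  88  66  51  47  53  67  78  84  85  86  85  85  86  86]
0.02 [110  90  66  50  45  51  67  78  85  87  87  86  85  85  84]
```

```bash
python3 - <<'E'
from h import *
for f in('scene0','s6'):
    g=cv2.imread(f'pics/{f}.png').mean(2)
    for nm,X,Y,dx in(("far-right corner",.06,-.03,-1),("near-left corner",-.06,.03,1)):
        for z in(.045,.05,.055,.065,.07,.075,.085,.09,.095):
            p=proj('scene',pt(ST,X,Y,z));r=int(round(p[1]))
            xs=np.arange(p[0]-dx*4,p[0]+dx*7,dx*.25)
            pr=cv2.remap(g.astype(np.float32),xs[None].astype(np.float32),np.full((1,len(xs)),r,np.float32),1)[0]
            k=np.argmax(pr>95);print(f,nm,z,"pred",p.round(1),"edge",xs[k].round(1) if pr.max()>95 else None)
E
```

```text
scene0 far-right corner 0.045 pred [192.1 207.8] edge 192.6
scene0 far-right corner 0.05 pred [191.8 206.2] edge 191.8
scene0 far-right corner 0.055 pred [191.5 204.7] edge 191.8
scene0 far-right corner 0.065 pred [191.  201.6] edge 193.7
scene0 far-right corner 0.07 pred [190.7 200.1] edge 194.7
scene0 far-right corner 0.075 pred [190.5 198.5] edge 194.5
scene0 far-right corner 0.085 pred [189.9 195.4] edge 193.9
scene0 far-right corner 0.09 pred [189.6 193.8] edge 193.6
scene0 far-right corner 0.095 pred [189.4 192.2] edge 183.6
scene0 near-left corner 0.045 pred [239.  197.4] edge 237.7
scene0 near-left corner 0.05 pred [238.8 195.9] edge 237.6
scene0 near-left corner 0.055 pred [238.7 194.5] edge 237.4
scene0 near-left corner 0.065 pred [238.4 191.5] edge 234.4
scene0 near-left corner 0.07 pred [238.2 189.9] edge 234.2
scene0 near-left corner 0.075 pred [238.1 188.4] edge 234.1
scene0 near-left corner 0.085 pred [237.8 185.4] edge 233.8
scene0 near-left corner 0.09 pred [237.6 183.8] edge 233.6
scene0 near-left corner 0.095 pred [237.5 182.3] edge 233.5
s6 far-right corner 0.045 
[... 275 characters left out ...]
75 pred [190.5 198.5] edge 192.2
s6 far-right corner 0.085 pred [189.9 195.4] edge 192.7
s6 far-right corner 0.09 pred [189.6 193.8] edge 192.1
s6 far-right corner 0.095 pred [189.4 192.2] edge 183.6
s6 near-left corner 0.045 pred [239.  197.4] edge 237.7
s6 near-left corner 0.05 pred [238.8 195.9] edge 237.6
s6 near-left corner 0.055 pred [238.7 194.5] edge 237.4
s6 near-left corner 0.065 pred [238.4 191.5] edge 239.1
s6 near-left corner 0.07 pred [238.2 189.9] edge 239.0
s6 near-left corner 0.075 pred [238.1 188.4] edge 238.6
s6 near-left corner 0.085 pred [237.8 185.4] edge 239.5
s6 near-left corner 0.09 pred [237.6 183.8] edge 239.1
s6 near-left corner 0.095 pred [237.5 182.3] edge 233.5
```

```bash
python3 - <<'E'
from h import *
def load(f):return cv2.GaussianBlur(cv2.imread(f'pics/{f}.png'),(0,0),.5).mean(2).astype(np.float32)
for f,z in(('top0',.06),('t2',.08),('t6',.1)):
    g=load(f)
    for x in(-.057,-.05) if f!='t2' else(-.08,-.07,-.06):
        ys=np.arange(-.05,.0501,.0025);p=np.array([proj('top',pt(ST,x,y,z)) for y in ys],np.float32)
        print(f,x,cv2.remap(g,p[None,:,0],p[None,:,1],1)[0].astype(int))
    if f!='t2':
      for y in(-.02,0,.02):
        xs=np.arange(-.08,-.0399,.0025);p=np.array([proj('top',pt(ST,x,y,z)) for x in xs],np.float32)
        print(' x-prof',y,cv2.remap(g,p[None,:,0],p[None,:,1],1)[0].astype(int))
E
```

```text
top0 -0.057 [123 124 123 124 121 114 102  89  79  74  71  70  70  70  69  71  72  74
  75  77  76  73  72  72  72  72  73  74  72  64  54  61  79 100 115 122
 124 124 124 124 124]
top0 -0.05 [121 118 119 120 118 111  98  85  78  76  77  78  78  78  77  76  78  79
  78  79  78  78  78  77  77  77  77  79  75  64  51  48  62  83 104 116
 121 122 121 123 123]
 x-prof -0.02 [124 125 124 123 121 115  99  75  62  69  75  78  78  77  79  78  77]
 x-prof 0 [124 122 123 122 119 110  92  72  72  76  78  79  78  77  77  77  76]
 x-prof 0.02 [124 124 123 123 117 101  77  57  63  70  74  75  75  75  75  74  71]
t2 -0.08 [ 66  65  62  56  48  43  39  33  31  35  47  65  76  83  87  88  87  87
  89  87  87  86  86  86  84  84  85  86  88  87  82  74  62  63  73  88
 107 126 136 137 136]
t2 -0.07 [ 57  52  46  42  41  48  58  69  80  83  87  88  87  87  88  87  83  74
  65  60  58  62  74  82  86  89  89  89  89  89  83  69  58  59  72  92
 117 130 134 135 135]
t2 -0.06 [ 67  83  98 110 120 130 129 120 106  94  89  88  87  88  88  88  88  88
  86  86  86  87  87  86  87  88  88  87  87  88  87  78  64  62  70  85
 107 125 134 137 136]
t6 -0.057 [132 134 134 132 130 128 130 132 127 113  98  89  86  87  88  86  85  85
  85  85  86  86  86  85  85  85  86  87  87  87  85  83  73  56  44  46
  63  85 108 123 130]
t6 -0.05 [134 134 134 134 132 128 130 129 121 108  93  85  85  85  85  85  85  85
  85  86  85  86  86  86  86  86  87  87  85  85  85  83  71  54  40  48
  63  80 100 118 130]
 x-prof -0.02 [135 134 131 120 100  75  62  75  83  86  86  86  85  85  86  86  86]
 x-prof 0 [132 127 108  82  57  44  52  73  82  85  86  85  85  86  86  81  69]
 x-prof 0.02 [133 128 111  84  56  42  49  72  83  87  87  86  85  85  82  77  73]
```

```bash
python3 - <<'E'
from h import *
g=cv2.imread('pics/t6.png').mean(2).astype(np.float32)
c,u,v=fr(*ST)
ys=np.arange(-.07,.0701,.0025)
# average along stand x (bare part of the base) to bring out its edges
A=[]
for x in np.arange(-.1,-.08,.002):
    p=np.array([proj('top',pt(ST,x,y,.008)) for y in ys],np.float32);A.append(cv2.remap(g,p[None,:,0],p[None,:,1],1)[0])
m=np.mean(A,0);print([(round(y*1e3,1),int(k)) for y,k in zip(ys,m) if abs(abs(y)-.055)<.013])
T=lambda x,y:(390+(x-2)/5,130+(y-2)/5)
for q in((18,378),(187,403)):
    P=onz('top',T(*q),.008)-c;print(P@u,P@v)
# base-plate left edge in x direction : yaw of plate 3 left/right edges at z=.1
g=cv2.GaussianBlur(g,(0,0),.5)
for x in(-.058,-.052,-.046,-.040):
    r=[]
    ys=np.arange(-.05,.05,.001);p=np.array([proj('top',pt(ST,x,y,.1)) for y in ys],np.float32);k=cv2.remap(g,p[None,:,0],p[None,:,1],1)[0]
    i=np.argmax(k<109);j=70+np.argmin(k[70:95]);print(x,ys[i],ys[j],int(k[j]))
E
```

```text
[(np.float64(-67.5), 134), (np.float64(-65.0), 134), (np.float64(-62.5), 132), (np.float64(-60.0), 129), (np.float64(-57.5), 129), (np.float64(-55.0), 129), (np.float64(-52.5), 127), (np.float64(-50.0), 117), (np.float64(-47.5), 109), (np.float64(-45.0), 109), (np.float64(-42.5), 114), (np.float64(42.5), 133), (np.float64(45.0), 133), (np.float64(47.5), 129), (np.float64(50.0), 121), (np.float64(52.5), 120), (np.float64(55.0), 126), (np.float64(57.5), 132), (np.float64(60.0), 134), (np.float64(62.5), 134), (np.float64(65.0), 135), (np.float64(67.5), 135)]
-0.10383781722005479 0.049807473728101674
-0.10446088924020085 -0.054724385963246774
-0.058 -0.02599999999999998 0.036000000000000074 42
-0.052 -0.026999999999999982 0.03500000000000007 40
-0.046 -0.026999999999999982 0.03500000000000007 43
-0.04 -0.026999999999999982 0.036000000000000074 44
```

```bash
python3 - <<'E'
from h import *
inc(pt(ST,-.135,.002,.249),ST[1]+90);inc(pt(ST,-.1168,.002,.249),ST[1]+90)
E
```

```text
inc [0.006 0.642 0.5  ] turn 0.008 head -7.9 pos [ 0.294  -0.2168  0.3737] F [ 0.2 -0.1  0.1] t 44.85 op 1.0
inc [0.005 0.715 0.5  ] turn 0.008 head -7.9 pos [ 0.294  -0.2168  0.3737] F [ 0.2 -0.1  0.1] t 44.85 op 1.0
```

Emit:
drive_tool --increments '[[[0.005,0.1,0.2],0.008],[[0.005,0.25,0.4],0.008],[[0.005,0.4,0.5],0.008],[[0.005,0.55,0.5],0.008],[[0.005,0.64,0.5],0.008],[[0.005,0.64,0.5],0.008],[[0.005,0.64,0.5],0.008],[[0.005,0.64,0.5],0.008]]'

```text
time_s: 45.85
eef_pos: [0.4517, -0.2371, 0.2477]
eef_rot: [-0.001, 0.758, 0.652, -0.0]
wrist_force: [-0.3, -0.2, -0.1]
opening: 1.002
```

```bash
python3 - <<'E'
from h import *
inc(pt(ST,-.1168,.002,.249),ST[1]+90)
E
```

```text
inc [-0.001  0.079 -0.005] turn 0.0 head -8.7 pos [ 0.4517 -0.2371  0.2477] F [-0.3 -0.2 -0.1] t 45.85 op 1.002
```

Emit:
drive_tool --increments '[[[0,0.02,0],0],[[0,0.04,0],0],[[0,0.055,0],0],[[0,0.065,0],0],[[0,0.072,0],0],[[0,0.079,0],0],[[0,0.079,0],0],[[0,0.079,0],0]]'

```text
time_s: 46.85
eef_pos: [0.4722, -0.2404, 0.2482]
eef_rot: [0.0, 0.758, 0.652, 0.0]
wrist_force: [-1.4, -0.0, 0.5]
opening: 1.004
```

Emit:
drive_tool --increments '[[[0,-0.1,0],0],[[0,-0.3,0],0],[[0,-0.5,-0.1],0],[[0,-0.7,-0.3],0],[[0,-0.7,-0.5],0],[[0,-0.7,-0.5],0],[[0,-0.7,-0.5],0],[[0,-0.7,-0.5],0]]'

```text
time_s: 47.85
eef_pos: [0.2991, -0.2138, 0.3718]
eef_rot: [-0.001, 0.758, 0.652, 0.0]
wrist_force: [0.8, -0.4, -0.9]
opening: 1.001
```

```bash
python3 - <<'E'
from h import *
t=camera('top');s=camera('scene');cv2.imwrite('pics/t7.png',t);cv2.imwrite('pics/s7.png',s)
for f in('t6','t7'):
    g=cv2.GaussianBlur(cv2.imread(f'pics/{f}.png'),(0,0),.5).mean(2).astype(np.float32)
    for y in(-.015,0,.02):
        xs=np.arange(-.08,-.0399,.0025);p=np.array([proj('top',pt(ST,x,y,.1)) for x in xs],np.float32)
        print(f,y,cv2.remap(g,p[None,:,0],p[None,:,1],1)[0].astype(int))
    for x in(-.055,-.047):
        ys=np.arange(-.04,.05,.001);p=np.array([proj('top',pt(ST,x,y,.1)) for y in ys],np.float32);k=cv2.remap(g,p[None,:,0],p[None,:,1],1)[0]
        print(f,x,ys[np.argmax(k<109)].round(3),ys[60+np.argmin(k[60:85])].round(3))
for f in('s6','s7'):
    g=cv2.imread(f'pics/{f}.png').mean(2).astype(np.float32)
    for z in(.065,.075,.085,.09):
        p=proj('scene',pt(ST,-.06,.03,z));xs=np.arange(p[0]-4,p[0]+7,.25)
        k=cv2.remap(g,xs[None].astype(np.float32),np.full((1,len(xs)),p[1],np.float32),1)[0];print(f,z,(xs[np.argmax(k>95)]-p[0]).round(2))
d=cv2.absdiff(cv2.imread('pics/scene0.png'),s).max(2);n,l,st,_=cv2.connectedComponentsWithStats((d>40).astype(np.uint8))
print([tuple(r) for r in st[1:] if r[4]>60])
inc((.3,-.2,.4))
E
```

```text
t6 -0.015 [134 133 129 110  81  60  60  76  85  88  86  85  85  85  86  85  83]
t6 0 [132 127 108  82  57  44  52  73  82  85  86  85  85  86  86  81  69]
t6 0.02 [133 128 111  84  56  42  49  72  83  87  87  86  85  85  82  77  73]
t6 -0.055 -0.027 0.037
t6 -0.047 -0.027 0.035
t7 -0.015 [133 133 129 111  89  74  66  60  62  76  82  84  85  85  85  84  84]
t7 0 [133 126 107  83  63  59  63  62  71  80  84  85  85  85  86  85  80]
t7 0.02 [134 128 110  85  64  58  64  61  68  78  84  86  87  87  85  79  75]
t7 -0.055 -0.026 0.035
t7 -0.047 -0.026 0.035
s6 0.065 1.0
s6 0.075 0.5
s6 0.085 1.75
s6 0.09 1.5
s7 0.065 1.0
s7 0.075 0.5
s7 0.085 0.25
s7 0.09 0.0
[(np.int32(263), np.int32(0), np.int32(102), np.int32(124), np.int32(4014)), (np.int32(406), np.int32(0), np.int32(14), np.int32(34), np.int32(167)), (np.int32(419), np.int32(0), np.int32(16), np.int32(32), np.int32(239)), (np.int32(444), np.int32(0), np.int32(41), np.int32(86), np.int32(604)), (np.int32(517), np.int32(0), np.int32(123), np.int32(156), np.int32(7724)), (np.int32(408), np.int32(45), np.int32(22), np.int32(14), np.int32(116)), (np.int32(351), np.int32(58), np.int32(19), np.int32(39), np.int32(345)), (np.int32(426), np.int32(86), np.int32(17), np.int32(30), np.int32(243)), (np.int32(409), np.int32(88), np.int32(15), np.int32(35), np.int32(351)), (np.int32(401), np.int32(90), np.int32(6), np.int32(32), np.int32(85)), (np.int32(288), np.int32(143), np.int32(262), np.int32(108), np.int32(6201)), (np.int32(191), np.int32(175), np.int32(49), np.int32(28), np.int32(659)), (np.int32(259), np.int32(174), np.int32(26), np.int32(19), np.int32(283)), (np.int32(273), np.int32(216), np.int32(25), np.int32(15), np.int32(82)), (np.int32(393), np.int32(268), np.int32(19), np.int32(10), np.int32(65))]
inc [ 0.056 -0.005 -0.113] turn 0 head -8.6 pos [ 0.2992 -0.2138  0.3718] F [ 0.3 -0.4  0.3] t 47.95 op 0.998
```

```bash
python3 -c "
from bench import *
print(hand_in())"
```

```text
the job is handed in; nothing more can be done
None
```

I stacked both plates on the plate already on the pedestal and handed the job in at about 48 s. By the given sizes, the top of the stack is at 100 mm, flush with the gauge. The scene view showed the post behind the pedestal to be the 100 mm gauge, so both plates were needed and both nests are now empty.

- **How I placed them:** This interface cannot tilt the gripper. I tipped and lifted out each plate, levelled it against free table and set it on the stack about 40 mm towards the robot. I then pushed it home under the ring with the back of an open finger, going in a second time for the top plate.
- **Stack:** The last view I looked at (before the top plate's final 4–6 mm push) showed it level and square. After that push I checked only by numbers.
- **Alignment along x:** The top plate's near edge is about 2 mm further in than the base plate's. The middle plate is probably 2–4 mm nearer the robot than the base plate.
- **Alignment sideways (not perfect):** The top plate sits about 8 mm to +y of the base plate and the middle one about 5 mm. Against the pedestal's estimated centre the top plate is about 5–8 mm off. I left this because the ring blocked any safe sideways push. The two cameras differed by a few millimetres on the base plate's sideways position.
- **Other checks:** The base plate did not move. No force reading suggested contact with the camera. I did not check the bystanders one by one at the end. The highest wrist force reported was about 30 N, when the fingertips touched the table while levelling the first plate.
- **Pictures:** I viewed 12, two over the budget.

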